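# Clamp a scaffold tube in a yoke vise with its fold-away crank

### The arm

A 7-joint arm with a two-finger parallel gripper is mounted at the origin on the work surface. World frame = base frame: x ahead of the robot, y to its left, z up, the work surface at z = 0. Lengths are in m, angles in rad, forces in N, time in s.
With the tool pointing down it reaches from about 0.4 to 0.875 m from the base axis. Payload 19.3 kg.
Tool frame: the origin (TCP) lies on the centre line of the jaws, within the pads' length; the fingertips stand 8 mm ahead of it and the grasp point (between the pads) lies 11 mm behind it; z points along the fingers, y is the line along which they close (so a half turn about z gives the same grasp; the last joint's range is limited). The gripper opens to 85 mm and grips with 20 to 120 N. Pads are 22 mm wide; open, the fingers measure 114 mm over their backs; the gripper's body (76 mm by 85 mm) begins 54 mm behind the grasp point. The pads swing forward as they close: fully open they stand 13 mm farther back than shut.
Start: joints at [1.05, 0.521, -0.036, 1.599, 0.021, 1.021, -0.113], TCP at [0.272, -0.563, 0.214] pointing down, gripper open.
Joint ranges: [-2.91, 2.91], [-0.3, 2.13], [-1.5, 1.42], [0.17, 2.43], [-1.26, 4.41], [0.16, 1.93], [-2.52, 2.52]. Speed limits (rad/s): [1.89, 1.89, 2.39, 2.39, 3.01, 3.01, 3.01].

### API

Orientations are given as [roll, pitch, yaw] about the fixed x, y, z axes, in that order (R = Rz(yaw) Ry(pitch) Rx(roll)).
In Python, from workcell import status, grab_frame, camera_params, bot, search_frame, silhouettes gives the robot as it stands.
- The arm moves only by the shell command python3 -m creep 'ROWS' [FORCE]. ROWS is JSON, a list of rows, each a list of 5 numbers: the shift along the tool's x, y, z in units of 60 mm (1.0 is 60 mm), then the turn about the tool's z in units of 8 degrees (1.0 is 8 degrees), then the opening, from 0 (shut) to 1 (fully open). In form: [[x, y, z, twist, hand], ...]. A call has 1 to 5 rows; each row is the pose to reach, as a shift and turn from the pose commanded when the call began, along the tool's axes at that moment; what a row does not reach only later rows make up. A row lasts 1/8 s, in which the tool goes at most 62.5 mm and 10.7 degrees, less where a joint would pass 70% of its speed; a pose out of reach is approached as far as the arm can. A call with a gripper value outside its range is refused whole. The fingers move at their own pace and stop on an object; FORCE is the grip in N (left out, the last holds). Time passes only in rows, so rows that repeat a pose let the fingers close. It gives the time, the measured TCP pose, the force, the opening and the grip force at its end, in the units of the state.
- status.observe(): the state, without advancing time (a new reading comes with each control period).
- grab_frame(name): name is "scene" or "top"; returns the picture (384x512x3 uint8, blue, green, red); there is no depth.
- camera_params(name): a dict with "K" (3x3 intrinsics, pixels), "rvec" (rotation vector, rad) and "tvec" (3), from world to camera coordinates, as OpenCV has them. Camera axes: x right, y down, z forward; pixel columns grow to the right and rows downward; lengths in m; the calibration is good to about 2 mm. A picture is of the moment at which its call begins. camera_params takes no time and is no camera call.
- bot.job_done(): hands the job in; it is judged then, once.
Trained networks look in the newest picture that a camera, given by its name, has taken for a name from the list of things; names that differ only in an ending like _2 or _b are one class to them, and where a whole thing is asked for, a point or a joint stands for the part that bears it (a point fixed in the world has none). Each returns a list of dicts, best first, with "p" (0 to 1); they miss things now and then, are a little off and sometimes report something else, mostly with a low value. They report only what shows in the picture. A call takes as long as a camera call.
- search_frame(camera, name): "extent" ([left, top, right, bottom] as shares, 0 to 1, of the picture: columns of its width, rows of its height, round what is visible of it).
- silhouettes(camera, name): "mask" (384x512 bool, what is visible of it) and "extent" ([left, top, right, bottom] as shares, 0 to 1, of the picture: columns of its width, rows of its height, round what is visible of it).
The state is a dict: "clock": time; "qpos": joint angles; "qd": joint speeds; "joint_efforts": joint torques, N m; "position": TCP position; "tool_rot": TCP orientation; "force": force on the tool from outside, world axes, zero at the start; "moment": the same for the moment, N m; "grip_width": finger opening in m; "finger_force": force on a finger pad.
Only numpy, scipy, OpenCV 4.12 (cv2) and the standard library are available. Lean on these libraries where they do the work, as an engineer would, in place of code of your own. Each camera call takes 0.05 s, during which the arm holds its last target. There are 200 camera calls.

### The job

Clamp the aluminium tube in the pipe vise: first swing the folded grip of the crank on top of the vise upright, then wind the crank clockwise (seen from above) until the jaw comes down on the tube and you feel it grip firmly, about 4 N harder to wind at the grip than it ran before it touched. The tube is thin-walled, so do not force it on from there and dent it. Then fold the grip flat again so that nothing catches on it, let go, and leave the other things on the bench where they lie.

Things in the scene. Friction and masses are not known exactly. Their poses are not given: they have to be found in the camera images.
- vise: Grey yoke pipe vise bolted to the bench: base plate 150 x 100 mm, lower V jaw, upright yoke (legs 48 mm either side along vise x, bridge top 196 mm high, round boss on it to 207 mm) with a vertical screw through it that carries the upper jaw at its foot and the crank on its head. Origin: underside of the base on the screw axis; z up, the tube runs along vise y.
- tube: Aluminium tube, 48.3 mm outside diameter, 3 mm wall, 520 mm long, lying level and fixed in the V jaw and on a low stand at its +y end, its axis about 82 mm above the bench. Origin: middle of its axis; axis along y; the screw axis meets it 70 to 150 mm towards -y. The upper jaw's rubber pad starts about 1.5 to 8 mm above it; that gap is not measured, so feel for the touch.
- hub (a point): Point on the vertical screw axis level with the grip's fold hinge, about 240 mm above the bench; x points along the crank arm to the fold hinge, z up. The screw sinks 10 mm per clockwise turn (from above), with a steady friction of about 0.4 N m (5.3 N at the grip), and holds where it is left. From touch the effort rises, softly at first: 4 N more after about 50 mm of grip travel, 8 N after 75 mm.
- grip_hinge (a point): Fold hinge at the outer end of the crank arm, 75 mm from the screw axis, level with hub, same axes; the grip folds about the level line through it across the arm (y). The arm is a steel bar 16 mm wide, 10 mm thick, its top 13 mm below the hinge; on it a hub 32 mm across on the screw axis and a 25 mm counterweight on the far side. Nothing stands beside the arm.
- grip_end (a point): Centre of the grip's free end. The grip is a black round sleeve, 22 mm in diameter, from 12 to 68 mm off the fold hinge; it spins freely about its own length, so it can be held fast while the crank goes round. Folded, it lies level over the arm from the hinge back to the screw axis, 2 mm clear of the arm; unfolded, it stands straight up from the hinge.
- grip (a joint): Fold angle of the grip in rad: 0 = folded flat on the arm (the start), 1.57 = upright against its stop. A stiff friction hinge of about 0.06 N m (1.2 N felt 50 mm from the hinge), no spring: it stays where it is left. (Of the winding effort only a part is still felt whenever the hand stops; compare like with like.)
- wrench: Open-ended wrench, 220 mm, lying beside the vise. Bystander, to be left alone; origin: its underside.
- shackle: Steel bow shackle, about 62 x 62 x 20 mm, lying near the vise. Bystander, to be left alone; origin: its underside.
- turnbuckle: Rigging turnbuckle, 245 mm long, 36 mm wide, lying. Bystander, to be left alone; origin: its underside.
- hammer: Hammer, 280 mm, lying. Bystander, to be left alone; origin: its underside.
- bucket: White plastic bucket, 150 mm across, 130 mm high, with bolts in it. Bystander, to be left alone; origin: its underside.
- eye_nut: Lifting eye nut, 32 mm foot, 62 mm high, standing. Bystander, to be left alone; origin: its underside.
- coupler: Open half coupler for scaffold tube, 60 x 44 x 74 mm, beside the tube. Bystander, to be left alone; origin: its underside.

How it is judged:
On the way, in this order (a step that is already met when the one before it is completed fails the run):
1. the grip is unfolded upright (fold angle above 1.4 rad) while the jaw is still clear of the tube (value of joint grip above 1.4 rad and contact force between tube and anything else below 1 N), for 0.2 s.
2. the jaw has been wound down on the tube with the grip unfolded (fold angle above 1.2 rad, jaw pressing with more than 90 N) (value of joint grip above 1.2 rad and contact force between tube and anything else above 90 N), for 0.2 s.
At the end, for the whole second after the job is handed in: The jaw, let go, presses on the tube with 90 to 390 N (90 N is about 2 N of grip force above the running friction, 390 N about 8 N above it) and the grip is folded flat on the arm (fold angle below 0.15 rad) (contact force between tube and anything else between 90 and 390 N and value of joint grip below 0.15 rad); the robot touches nothing.
It fails at once if the jaw dents the tube: it presses with more than 390 N (about 8 N at the grip above the running friction) (contact force between tube and anything else above 390 N).
It fails at once if a bystander is shoved more than 40 mm or knocked away (distance of any of wrench, shackle, turnbuckle, hammer, bucket, eye_nut, coupler from where it was at the start of the episode above 0.04 m).
It also fails if it takes over 72 s, if anything falls off the work surface, if the arm or the gripper's body presses on something with over 40 N, if the wrist force passes 120 N, or if a joint passes its speed limit or range.

## Working session

There is one attempt and no reset: what is moved stays moved. The work goes in short steps, Python scripts to look and compute and a shell command to move; the robot and the scene stay as the last step left them, time stands still between calls to the robot, and variables do not carry over. Pictures are saved under pics/ and viewed, at most 10 in all, crops included, and the job is handed in when it is done.

```bash
ls; mkdir -p pics; python3 - <<'E'
from workcell import status, grab_frame, camera_params, bot, search_frame, silhouettes
import cv2,numpy as np
s=status.observe();print({k:np.round(v,3).tolist() for k,v in s.items()})
a=grab_frame("scene");b=grab_frame("top")
cv2.imwrite("pics/a.png",cv2.resize(a,(800,600)));cv2.imwrite("pics/b.png",cv2.resize(b,(800,600)))
for c in("scene","top"):
    p=camera_params(c);R=cv2.Rodrigues(np.array(p["rvec"],float))[0];print(c,p["K"],(-R.T@np.array(p["tvec"]).ravel()).round(3),R.round(2).tolist())
    for n in("vise","hub","grip_hinge","grip_end","grip","tube"):
        try:print(c,n,[(round(d["p"],2),(np.array(d["extent"])*[512,384,512,384]).round(1).tolist()) for d in search_frame(c,n)[:2]])
        except Exception as e:print(n,e)
E
```

```text
pics
{'clock': 0.0, 'qpos': [1.05, 0.522, -0.036, 1.6, 0.021, 1.021, -0.113], 'qd': [0.002, -0.0, -0.002, 0.0, -0.001, 0.0, 0.001], 'joint_efforts': [0.002, -92.71, 1.98, -36.994, 0.018, 0.008, 0.0], 'position': [0.272, -0.562, 0.213], 'tool_rot': [-3.14, 0.0, 0.451], 'force': [-0.164, 0.038, 0.112], 'moment': [-0.003, 0.019, -0.004], 'finger_force': 0.0, 'grip_width': 0.086}
scene [[373.74573095   0.         248.66882008]
 [  0.         373.74573095 197.31102996]
 [  0.           0.           1.        ]] [0.848 0.608 1.168] [[-0.85, 0.53, 0.0], [0.43, 0.7, -0.58], [-0.3, -0.49, -0.82]]
scene vise [(0.92, [210.6, 154.0, 255.0, 231.8])]
scene hub [(0.85, [218.6, 153.5, 247.9, 183.8])]
scene grip_hinge [(0.8, [216.8, 157.5, 244.8, 184.9]), (0.52, [261.0, 194.3, 299.1, 215.4])]
scene grip_end [(0.2, [217.9, 154.3, 244.4, 187.2])]
scene grip [(0.61, [223.7, 157.4, 241.5, 174.5])]
scene tube [(0.92, [189.3, 168.3, 305.5, 268.1])]
top [[496.58085671   0.         250.09296872]
 [  0.         496.58085671 193.79945049]
 [  0.           0.           1.        ]] [0.285 0.031 1.671] [[0.03, -1.0, 0.0], [-0.99, -0.03, -0.13], [0.13, 0.0, -0.99]]
top vise [(0.91, [257.7, 169.4, 297.1, 216.3])]
top hub [(0.63, [272.8, 168.1, 297.5, 207.9]), (0.6, [178.1, 174.1, 336.4, 221.3])]
top grip_hinge [(0.87, [274.2, 171.0, 295.7, 211.6]), (0.41, [260.6, 165.4, 298.5, 216.4])]
top grip_end [(0.5, [282.2, 185.1, 297.9, 209.1])]
top grip [(0.72, [280.1, 187.4, 295.7, 208.1]), (0.31, [177.9, 172.3, 338.6, 219.9])]
top tube [(0.56, [175.7, 174.4, 337.3, 218.3]), (0.24, [282.3, 185.3, 295.8, 207.3])]
```

View pics/a.png

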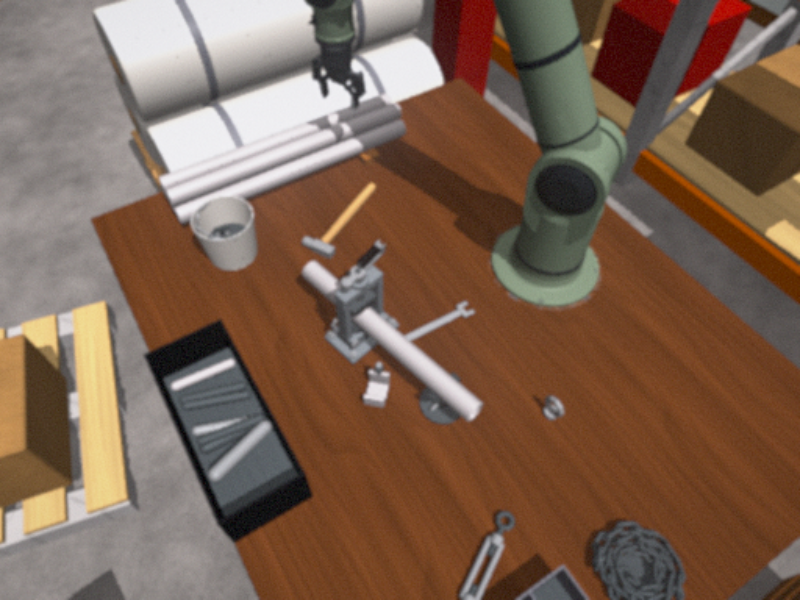

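```bash
python3 - <<'E'
import cv2
b=cv2.imread("pics/b.png");a=cv2.imread("pics/a.png")
# crop in 800x600 coordinates (scale 1.5625)
b2=cv2.resize(b[230:370,390:490],None,fx=4,fy=4,interpolation=cv2.INTER_CUBIC)
a2=cv2.resize(a[230:370,300:400],None,fx=4,fy=4,interpolation=cv2.INTER_CUBIC)
cv2.imwrite("pics/c.png",cv2.hconcat([a2,b2]))
E
```

```text
(no output)
```

View pics/b.png

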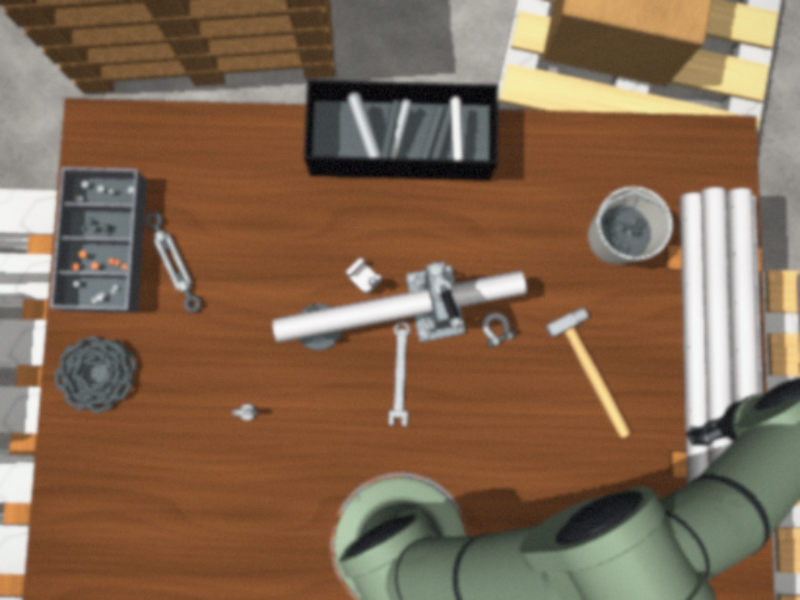

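View pics/c.png

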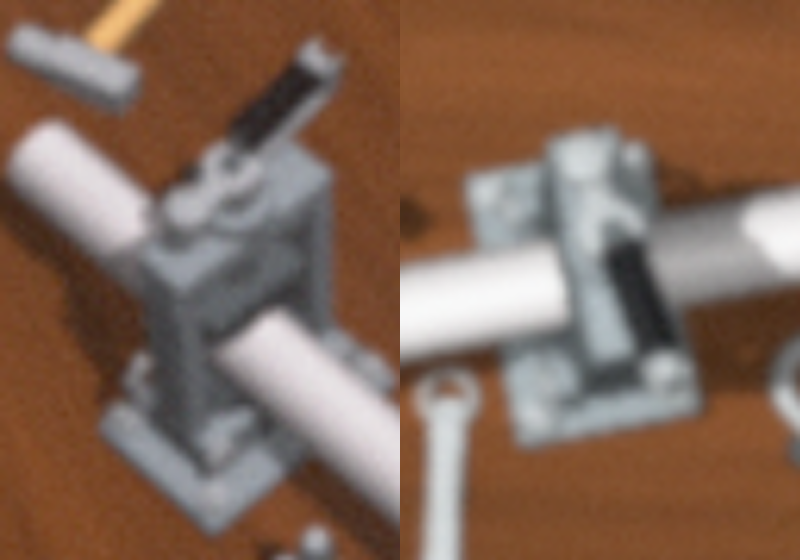

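```bash
cat > h.py <<'E'
from workcell import status, grab_frame, camera_params, bot, search_frame, silhouettes
import cv2,numpy as np
np.set_printoptions(precision=4,suppress=True)
def cam(c):
    p=camera_params(c);return np.array(p["K"],float),cv2.Rodrigues(np.array(p["rvec"],float))[0],np.array(p["tvec"],float).ravel()
def plane(c,uv,z):
    K,R,t=cam(c);o=-R.T@t;d=R.T@np.linalg.inv(K)@np.array([uv[0],uv[1],1.]);return o+d*(z-o[2])/d[2]
def proj(c,P):
    K,R,t=cam(c);q=K@(R@np.array(P)+t);return q[:2]/q[2]
E
python3 - <<'E'
from h import *
for c,uvs in(("scene",[(243.2,156.8),(230.4,169.6)]),("top",[(291.2,206.4),(285.6,187.2)])):
    for uv in uvs: print(c,plane(c,uv,.24))
    img=grab_frame(c)
    l,t,r,b=(215,150,250,190) if c=="scene" else (274,178,300,212)
    g=img[t:b,l:r].max(2); 
    m=(g<60); n,lab,st,ce=cv2.connectedComponentsWithStats(m.astype(np.uint8))
    for k in range(1,n):
        if st[k,4]>20:
            ys,xs=np.nonzero(lab==k);P=np.array([plane(c,(x+l,y+t),.24)[:2] for x,y in zip(xs,ys)])
            mu=P.mean(0);w,v=np.linalg.eigh(np.cov((P-mu).T));d=v[:,1];s=(P-mu)@d
            print(c,"dark",st[k],mu,d,s.min(),s.max(),np.sqrt(12*w))
    for d in silhouettes(c,"grip")[:1]:
        ys,xs=np.nonzero(d["mask"]);P=np.array([plane(c,(x,y),.24)[:2] for x,y in zip(xs,ys)])
        mu=P.mean(0);w,v=np.linalg.eigh(np.cov((P-mu).T));print(c,"sil",d["p"],len(P),mu,v[:,1],np.sqrt(12*w))
    for n in("tube","vise"):
      for d in silhouettes(c,n)[:1]:
        ys,xs=np.nonzero(d["mask"]);P=np.array([plane(c,(x,y),.09)[:2] for x,y in zip(xs,ys)])
        mu=P.mean(0);w,v=np.linalg.eigh(np.cov((P-mu).T));print(c,n,d["p"],len(P),mu,v[:,1],np.sqrt(12*w))
E
```

```text
scene [ 0.4338 -0.0963  0.24  ]
scene [ 0.4969 -0.0713  0.24  ]
scene dark [14  8 14 12 59] [ 0.4697 -0.0845] [-0.9322 -0.3619] -0.025062087210309742 0.025784486764836117 [0.0162 0.054 ]
scene sil 0.69 114 [ 0.4709 -0.0832] [-0.9056 -0.4242] [0.0241 0.0628]
scene tube 0.88 1738 [0.4835 0.0552] [-0.2224  0.9749] [0.052  0.5273]
scene vise 0.76 1682 [ 0.5017 -0.0846] [0.6383 0.7698] [0.1056 0.2926]
top [ 0.4403 -0.0865  0.24  ]
top [ 0.4961 -0.0694  0.24  ]
top dark [ 9  8 11 17 81] [ 0.4752 -0.0761] [-0.9009 -0.434 ] -0.024470029857598104 0.023792169949798207 [0.0148 0.0482]
top sil 0.59 155 [ 0.4747 -0.0761] [-0.9332 -0.3593] [0.0219 0.0584]
top tube 0.57 2300 [0.4871 0.0241] [-0.2184  0.9759] [0.0501 0.539 ]
top vise 0.88 1121 [ 0.4976 -0.0618] [-0.9852 -0.1713] [0.0888 0.1581]
```

The two pictures show the vise with the crank arm pointing toward the robot. The black folded sleeve is at about (236,163) in scene and (288,197) in top. With the sleeve's top at z≈0.25, both rays meet at a sleeve middle of (0.474, -0.076). From that, the hinge is about (0.437,-0.092) and the hub about (0.506,-0.062), 75 mm apart as the task says. Next I move above the sleeve.

```bash
python3 -m creep '[[0,0,-1,0,1],[0.4,-0.4,-1.95,0,1],[1.1,-1,-1.95,0.25,1],[1.8,-1.7,-1.95,0.25,1],[2.5,-2.3,-1.95,0.25,1]]' 25; python3 -m creep '[[0.7,-0.65,0,0,1],[1.4,-1.25,0,0,1],[2.1,-1.8,0,0,1],[2.7,-2.3,0,0,1],[3.3,-2.8,0,0,1]]'; python3 - <<'E'
from h import *
s=status.observe();p=s["position"];y=s["tool_rot"][2];X=np.array([np.cos(y),np.sin(y)]);Y=np.array([np.sin(y),-np.cos(y)])
d=np.array([.4777,-.0741])-p[:2];print(s["clock"],p,s["tool_rot"],s["qpos"],"units",d@X/.06,d@Y/.06,(p[2]-.24)/.06)
E
```

```text
clock: 1.72
position: [0.3475, -0.3711, 0.331]
tool_rot: [3.141, -0.0, 0.416]
force: [1.6, -1.0, -0.3]
grip_width: 0.0854
finger_force: 0.0
clock: 2.35
position: [0.461, -0.1379, 0.331]
tool_rot: [3.141, -0.0, 0.416]
force: [0.4, -0.0, -0.7]
grip_width: 0.0855
finger_force: 0.0
2.35 [ 0.461  -0.1379  0.331 ] [ 3.1411 -0.0004  0.4159] [ 0.4207  0.1841 -0.2964  1.7921  0.0582  1.1733 -1.0484] units 0.684676891486812 -0.8593292463710046 1.5158757071445725
```

```bash
python3 -m creep '[[0.7,-0.86,0,0,1],[0.7,-0.86,0.4,0,1],[0.7,-0.86,0.4,0,1]]'; python3 - <<'E'
from h import *
s=status.observe();p=s["position"];y=s["tool_rot"][2];X=np.array([np.cos(y),np.sin(y)]);Y=np.array([np.sin(y),-np.cos(y)])
d=np.array([.4777,-.0741])-p[:2];print(s["clock"],p,s["tool_rot"],"units",d@X/.06,d@Y/.06,(p[2]-.24)/.06)
a=grab_frame("scene");b=grab_frame("top")
a2=cv2.resize(a[100:200,180:280],(400,400),interpolation=cv2.INTER_CUBIC)
b2=cv2.resize(b[140:240,230:330],(400,400),interpolation=cv2.INTER_CUBIC);cv2.imwrite("pics/d.png",cv2.hconcat([a2,b2]))
E
```

```text
clock: 2.72
position: [0.4774, -0.0748, 0.3058]
tool_rot: [-3.14, 0.002, 0.417]
force: [-0.4, -0.3, 0.3]
grip_width: 0.0855
finger_force: 0.0
2.725 [ 0.4774 -0.0748  0.3058] [-3.1405  0.002   0.417 ] units 0.009878721655388778 -0.008564129735766262 1.0965081719242737
```

View pics/d.png

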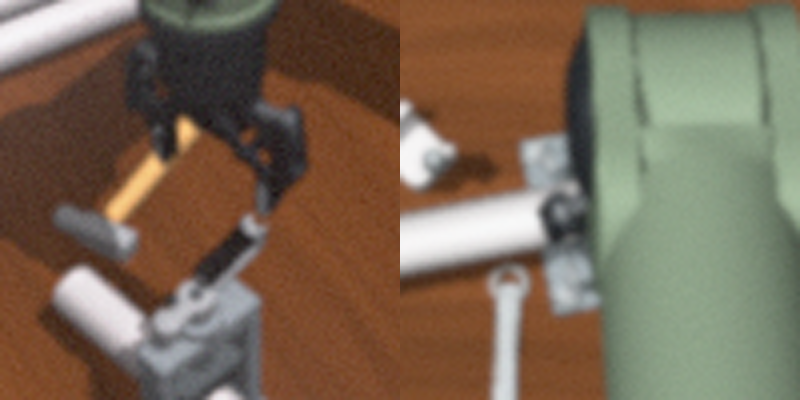

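The gripper hangs straddling the folded grip, with the fingers on either side of the sleeve at (225,255) in the left crop. I lower and close.

```bash
python3 -m creep '[[0,0,0.6,0,1],[0,0,1.2,0,1],[0,0,1.2,0,1],[0,0,1.2,0,0.4],[0,0,1.2,0,0.2]]' 25; python3 -m creep '[[0,0,0,0,0],[0,0,0,0,0],[0,0,0,0,0],[0,0,0,0,0]]' 25
```

```text
clock: 3.45
position: [0.4787, -0.0754, 0.2362]
tool_rot: [3.14, -0.002, 0.415]
force: [0.2, 0.1, 0.8]
grip_width: 0.0515
finger_force: 0.0
clock: 3.95
position: [0.4795, -0.0752, 0.2366]
tool_rot: [3.14, -0.003, 0.416]
force: [-2.5, -1.7, 25.1]
grip_width: -0.0001
finger_force: 12.8
```

```bash
python3 - <<'E'
from h import *
s=status.observe();print(s["force"],s["moment"],s["grip_width"],s["finger_force"])
a=grab_frame("scene")
cv2.imwrite("pics/e.png",cv2.resize(a[115:205,190:290],(800,720)[0:2],interpolation=cv2.INTER_CUBIC)[:600])
E
```

```text
[-2.4597 -1.7447 25.1312] [-0.0558  0.4456  0.0306] -8.740756648357312e-05 12.782519906759262
```

View pics/e.png

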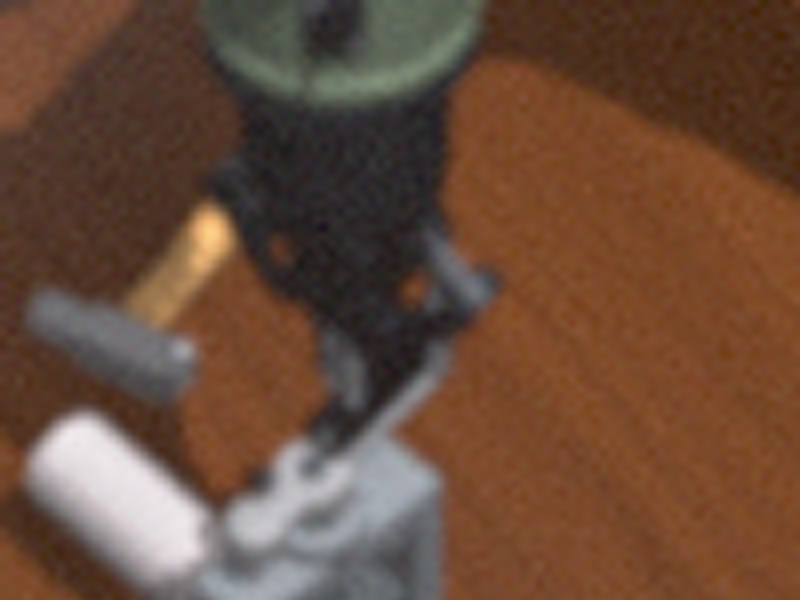

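```bash
python3 - <<'E'
from h import *
f=lambda P:(proj("scene",P)-[190,115])*8
print("tip",f([.4795,-.0752,.2286]),"tcp+20",f([.4795,-.0752,.2566]))
for r in(0,12,40,68,75):
    q=np.array([.437,-.0917])+r*np.array([.917,.40])/1000
    print(r,f([*q,.24]),f([*q,.251]))
a=grab_frame("scene");c=a[140:185,215:260]
cv2.imwrite("pics/f.png",cv2.convertScaleAbs(cv2.resize(c,(590,590),interpolation=cv2.INTER_LANCZOS4),alpha=1.6,beta=10))
E
```

```text
tip [356.5931 430.9743] tcp+20 [354.461  386.1266]
0 [424.7842 344.6087] [424.4683 326.7212]
12 [407.7998 362.9085] [407.3563 345.0729]
40 [367.5474 406.2783] [366.7966 388.571 ]
68 [326.4006 450.6118] [325.3289 433.0429]
75 [315.9706 461.8495] [314.8166 444.3169]
```

View pics/f.png

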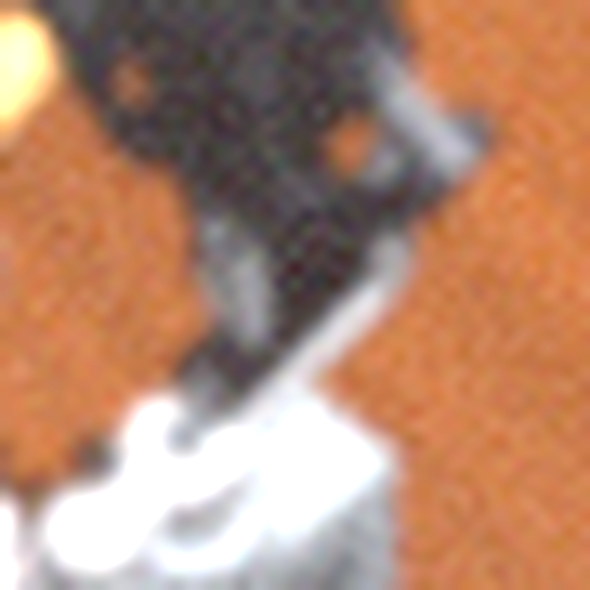

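The picture shows the sleeve still lying on the arm, with the hand shut over it, so the pinch missed. I'll open, back off and measure the grip again.

```bash
python3 -m creep '[[0,0,0,0,0.3],[0,0,0,0,1],[0,0,0,0,1],[0,0,-0.6,0,1],[0,0,-1.2,0,1]]' 25; python3 -m creep '[[-0.8,0.8,0,0,1],[-1.6,1.6,-0.2,0,1],[-2.2,2.2,-0.2,0,1],[-2.7,2.7,-0.2,0,1],[-2.7,2.7,-0.2,0,1]]'; python3 - <<'E'
from h import *
from scipy.optimize import least_squares
a=grab_frame("scene");b=grab_frame("top")
c=[cv2.resize(x,(400,400),interpolation=cv2.INTER_CUBIC) for x in(a[145:195,210:260],b[165:215,260:310])]
cv2.imwrite("pics/g.png",cv2.hconcat(c))
for n,img,(l,t,r,bb) in(("scene",a,(215,150,250,190)),("top",b,(274,178,300,212))):
    m=img[t:bb,l:r].max(2)<60;k,lab,st,ce=cv2.connectedComponentsWithStats(m.astype(np.uint8))
    j=1+np.argmax(st[1:,4]);ys,xs=np.nonzero(lab==j);P=np.array([plane(n,(x+l,y+t),.25)[:2] for x,y in zip(xs,ys)])
    mu=P.mean(0);w,v=np.linalg.eigh(np.cov((P-mu).T));print(n,st[j],mu,v[:,1],np.sqrt(12*w))
E
```

```text
clock: 4.68
position: [0.4777, -0.0751, 0.3074]
tool_rot: [-3.141, 0.001, 0.416]
force: [0.3, -0.3, -0.1]
grip_width: 0.0852
finger_force: 0.0
clock: 5.3
position: [0.3936, -0.2916, 0.3184]
tool_rot: [-3.142, 0.001, 0.411]
force: [-0.1, 0.9, 0.3]
grip_width: 0.0859
finger_force: 0.0
scene [14  8 14 12 61] [ 0.4742 -0.0763] [-0.9252 -0.3794] [0.0154 0.0557]
top [ 9  9 11 16 79] [ 0.4721 -0.0759] [-0.9139 -0.4059] [0.0153 0.0459]
```

View pics/g.png

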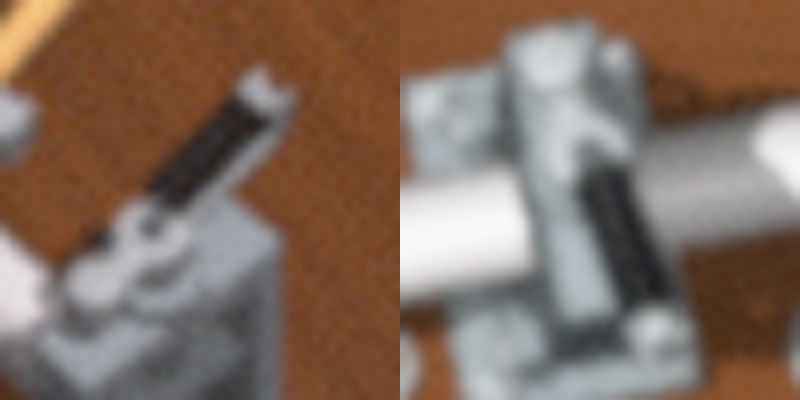

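Both views agree on the sleeve's place: middle at (0.473,-0.076), angle 23°, undisturbed. What is unsure is the height, so I'll feel for the sleeve's top with the shut fingers.

```bash
python3 -m creep '[[0.7,-0.7,0,0,0],[1.6,-1.6,0,0,0],[2.3,-2.3,0,0,0],[2.65,-2.73,0.2,0,0],[2.65,-2.73,0.5,0,0]]' 25; for i in 1; do python3 -m creep '[[0,0,0.1,0,0],[0,0,0.1,0,0]]'; python3 -m creep '[[0,0,0.1,0,0],[0,0,0.1,0,0]]';python3 -m creep '[[0,0,0.1,0,0],[0,0,0.1,0,0]]'; done
```

```text
clock: 6.02
position: [0.4755, -0.07, 0.2887]
tool_rot: [-3.141, -0.001, 0.423]
force: [-0.3, -0.4, -1.4]
grip_width: -0.0001
finger_force: 0.0
clock: 6.28
position: [0.4744, -0.0746, 0.2827]
tool_rot: [-3.141, 0.0, 0.416]
force: [-0.3, 0.1, 0.4]
grip_width: -0.0
finger_force: 0.0
clock: 6.52
position: [0.4744, -0.075, 0.2766]
tool_rot: [-3.141, 0.0, 0.415]
force: [-0.6, -0.0, 0.1]
grip_width: 0.0002
finger_force: 0.0
clock: 6.78
position: [0.4743, -0.0748, 0.2703]
tool_rot: [-3.141, 0.001, 0.416]
force: [-0.1, 0.2, 0.4]
grip_width: -0.0001
finger_force: 0.0
```

```bash
python3 -m creep '[[0,0,0.1,0,0],[0,0,0.1,0,0]]';python3 -m creep '[[0,0,0.07,0,0],[0,0,0.07,0,0]]';python3 -m creep '[[0,0,0.05,0,0],[0,0,0.05,0,0]]'
```

```text
clock: 7.02
position: [0.4743, -0.0747, 0.2643]
tool_rot: [-3.141, 0.001, 0.416]
force: [0.0, -0.1, 0.2]
grip_width: 0.0003
finger_force: 0.0
clock: 7.28
position: [0.4744, -0.0747, 0.2602]
tool_rot: [-3.141, 0.0, 0.416]
force: [0.4, 0.3, 0.2]
grip_width: -0.0001
finger_force: 0.0
clock: 7.52
position: [0.4744, -0.0747, 0.2573]
tool_rot: [-3.141, 0.0, 0.416]
force: [-0.4, 0.0, -0.4]
grip_width: -0.0002
finger_force: 0.0
```

```bash
python3 -m creep '[[0,0,0.05,0,0],[0,0,0.05,0,0]]';python3 -m creep '[[0,0,0.05,0,0],[0,0,0.05,0,0]]'
```

```text
clock: 7.78
position: [0.4744, -0.0747, 0.2543]
tool_rot: [-3.141, 0.0, 0.416]
force: [0.6, 0.5, -0.3]
grip_width: -0.0002
finger_force: 0.0
clock: 8.02
position: [0.4744, -0.0747, 0.2513]
tool_rot: [-3.141, 0.0, 0.416]
force: [-0.4, 0.4, -0.6]
grip_width: 0.0001
finger_force: 0.0
```

```bash
python3 -m creep '[[0,0,0.05,0,0],[0,0,0.05,0,0]]';python3 -m creep '[[0,0,0.05,0,0],[0,0,0.05,0,0]]'
```

```text
clock: 8.28
position: [0.4745, -0.0747, 0.2483]
tool_rot: [-3.141, 0.0, 0.416]
force: [0.7, -0.8, 0.1]
grip_width: -0.0
finger_force: 0.0
clock: 8.52
position: [0.4744, -0.0748, 0.2453]
tool_rot: [-3.141, 0.0, 0.416]
force: [-0.4, 0.6, -0.9]
grip_width: 0.0001
finger_force: 0.0
```

```bash
python3 -m creep '[[0,0,0.05,0,0],[0,0,0.05,0,0]]';python3 -m creep '[[0,0,0.05,0,0],[0,0,0.05,0,0]]';python3 -m creep '[[0,0,0.03,0,0],[0,0,0.03,0,0]]'; python3 - <<'E'
from h import *
a=grab_frame("scene")
cv2.imwrite("pics/i.png",cv2.resize(a[135:185,205:265],(720,600),interpolation=cv2.INTER_CUBIC))
s=status.observe();print(s["force"],s["moment"])
f=lambda P:(proj("scene",P)-[205,135])*12
p=s["position"];print("tip",f(p-[0,0,.008]),"tcp",f(p),"sleeve",[f([*(np.array([.473,-.076])+k*np.array([.918,.396])),.243]).round() for k in(-.028,.028)])
E
```

```text
clock: 8.78
position: [0.4744, -0.0747, 0.2423]
tool_rot: [-3.141, 0.0, 0.416]
force: [-0.1, 0.3, 0.4]
grip_width: -0.0002
finger_force: 0.0
clock: 9.02
position: [0.4744, -0.0747, 0.2393]
tool_rot: [-3.141, 0.0, 0.416]
force: [0.1, -0.2, 0.1]
grip_width: 0.0003
finger_force: 0.0
clock: 9.28
position: [0.4748, -0.0748, 0.238]
tool_rot: [3.141, -0.001, 0.416]
force: [-1.4, -0.6, 7.8]
grip_width: -0.0003
finger_force: 3.7
[-1.9275 -0.0963  7.5827] [-0.0898  0.3681  0.0665]
tip [370.5331 396.885 ] tcp [369.7164 377.8732] sleeve [array([433., 296.]), array([311., 427.])]
```

View pics/i.png

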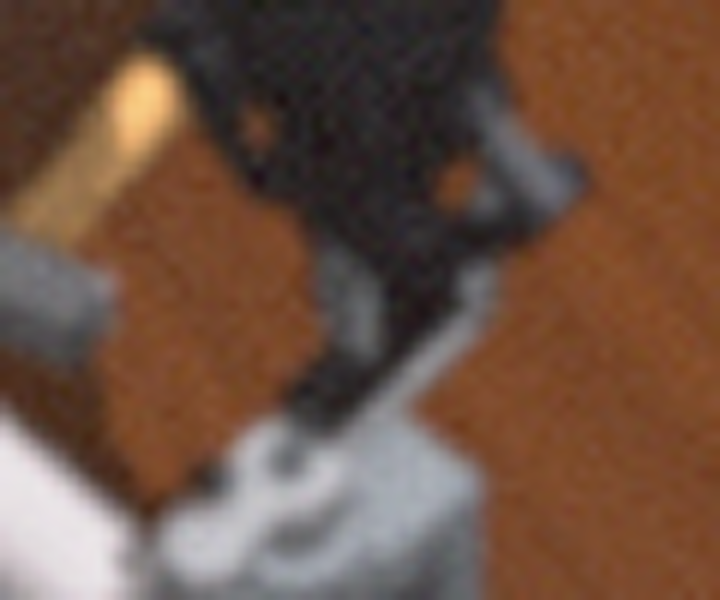

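Contact comes at TCP z = 0.2388 with shut tips, so the sleeve top is lower in tool terms than I had assumed. In the picture the tips end on the black sleeve near (360,370). I'll regrasp 27 mm deeper than that touch.

```bash
python3 -m creep '[[0.03,0,-0.5,0,0.6],[0.03,0,-0.5,0,1],[0.03,0,-0.5,0,1],[0.03,0,-0.1,0,1],[0.03,0,0.2,0,1]]' 25; python3 -m creep '[[0,0,0.25,0,1],[0,0,0.25,0,1]]';  python3 -m creep '[[0,0,0,0,0.5],[0,0,0,0,0.2],[0,0,0,0,0],[0,0,0,0,0],[0,0,0,0,0]]' 25
```

```text
clock: 9.95
position: [0.4756, -0.074, 0.2243]
tool_rot: [-3.141, 0.001, 0.416]
force: [0.1, 0.2, -0.6]
grip_width: 0.0852
finger_force: 0.0
clock: 10.2
position: [0.4756, -0.0739, 0.2097]
tool_rot: [-3.14, 0.002, 0.416]
force: [-0.3, 0.0, 0.5]
grip_width: 0.0855
finger_force: 0.0
clock: 10.82
position: [0.4769, -0.0747, 0.2111]
tool_rot: [3.14, -0.001, 0.415]
force: [3.2, -4.2, 0.3]
grip_width: 0.0211
finger_force: 26.3
```

```bash
python3 -m creep '[[-0.025,0,-0.187,0,0],[-0.097,0,-0.36,0,0],[-0.211,0,-0.51,0,0],[-0.211,0,-0.51,0,0]]' 25; python3 -c "
from h import *
s=status.observe();print(s['force'],s['moment'])"
```

```text
clock: 11.32
position: [0.4644, -0.0797, 0.2417]
tool_rot: [3.141, -0.0, 0.415]
force: [1.2, -4.9, -0.1]
grip_width: 0.021
finger_force: 25.6
[ 1.2024 -4.8755 -0.0817] [-0.7655  0.1235 -0.2658]
```

```bash
python3 -m creep '[[-0.149,0,-0.114,0,0],[-0.323,0,-0.186,0,0],[-0.509,0,-0.21,0,0],[-0.56,0,-0.21,0,0],[-0.56,0,-0.21,0,0]]' 25; python3 - <<'E'
from h import *
s=status.observe();print(s['force'],s['moment'])
a=grab_frame("scene")
for n in("grip","grip_hinge"): print(n,[(round(d["p"],2),(np.array(d["extent"])*[512,384,512,384]).round(1).tolist()) for d in search_frame("scene",n)[:2]])
cv2.imwrite("pics/j.png",cv2.resize(a[125:185,205:265],(600,600),interpolation=cv2.INTER_CUBIC))
E
```

```text
clock: 11.95
position: [0.4347, -0.0923, 0.2543]
tool_rot: [3.141, -0.002, 0.416]
force: [2.5, 1.0, 5.9]
grip_width: 0.0204
finger_force: 24.9
[2.4822 1.0316 5.9215] [ 0.2373 -0.8101 -0.0078]
grip [(0.61, [236.3, 145.4, 243.8, 159.1])]
grip_hinge [(0.6, [217.1, 147.5, 245.9, 184.9])]
```

View pics/j.png

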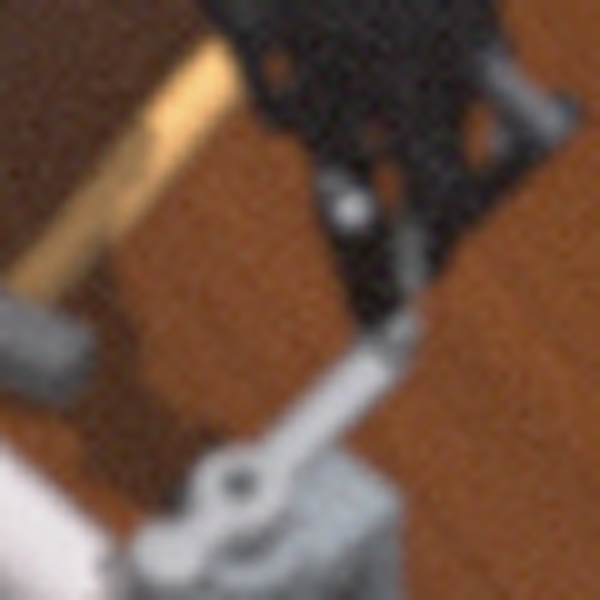

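The grip now stands upright in the fingers: the arm is bare from (380,340) down to the hub at (240,480). Next I work out the winding circle.

```bash
cat > t.py <<'E'
from h import *
HUB=np.array([.506,-.062])
def tang():
    s=status.observe();p=s["position"][:2]-HUB;r=np.hypot(*p);u=p/r;t=np.array([u[1],-u[0]]);F=s["force"]
    print("t %.2f R %.1f phi %.1f  tang %.2f rad %.2f fz %.2f z %.4f"%(s["clock"],r*1e3,np.degrees(np.arctan2(p[1],p[0]))%360,-F[:2]@t,F[:2]@u,F[2],s["position"][2]))
if __name__=="__main__": tang()
E
python3 t.py; python3 -c "
import numpy as np
for a in range(0,360,10):
  f=lambda a:np.array([-np.cos(np.radians(a)),-np.sin(np.radians(a))])*1.27
  print(a,(f(a+5)-f(a)).round(3),(f(a+10)-f(a)).round(3),(f(a+20)-f(a)).round(3),end=' | ' if a%20==0 else '\n')"
```

```text
t 12.10 R 77.4 phi 203.0  tang 0.33 rad -3.39 fz 7.11 z 0.2543
0 [ 0.005 -0.111] [ 0.019 -0.221] [ 0.077 -0.434] | 10 [ 0.024 -0.108] [ 0.057 -0.214] [ 0.151 -0.414]
20 [ 0.042 -0.102] [ 0.094 -0.201] [ 0.221 -0.382] | 30 [ 0.06  -0.093] [ 0.127 -0.181] [ 0.284 -0.338]
40 [ 0.075 -0.082] [ 0.157 -0.157] [ 0.338 -0.284] | 50 [ 0.088 -0.067] [ 0.181 -0.127] [ 0.382 -0.221]
60 [ 0.098 -0.051] [ 0.201 -0.094] [ 0.414 -0.151] | 70 [ 0.106 -0.033] [ 0.214 -0.057] [ 0.434 -0.077]
80 [ 0.11  -0.014] [ 0.221 -0.019] [0.441 0.   ] | 90 [0.111 0.005] [0.221 0.019] [0.434 0.077]
100 [0.108 0.024] [0.214 0.057] [0.414 0.151] | 110 [0.102 0.042] [0.201 0.094] [0.382 0.221]
120 [0.093 0.06 ] [0.181 0.127] [0.338 0.284] | 130 [0.082 0.075] [0.157 0.157] [0.284 0.338]
140 [0.067 0.088] [0.127 0.181] [0.221 0.382] | 150 [0.051 0.098] [0.094 0.201] [0.151 0.414]
160 [0.033 0.106] [0.057 0.214] [0.077 0.434] | 170 [0.014 0.11 ] [0.019 0.221] [0.    0.441]
180 [-0.005  0.111] [-0.019  0.221] [-0.077  0.434] | 190 [-0.024  0.108] [-0.057  0.214] [-0.151  0.414]
200 [-0.042  0.102] [-0.094  0.201] [-0.221  0.382] | 210 [-0.06   0.093] [-0.127  0.181] [-0.284  0.338]
220 [-0.075  0.082] [-0.157  0.157] [-0.338  0.284] | 230 [-0.088  0.067] [-0.181  0.127] [-0.382  0.221]
240 [-0.098  0.051] [-0.201  0.094] [-0.414  0.151] | 250 [-0.106  0.033] [-0.214  0.057] [-0.434  0.077]
260 [-0.11   0.014] [-0.221  0.019] [-0.441  0.   ] | 270 [-0.111 -0.005] [-0.221 -0.019] [-0.434 -0.077]
280 [-0.108 -0.024] [-0.214 -0.057] [-0.414 -0.151] | 290 [-0.102 -0.042] [-0.201 -0.094] [-0.382 -0.221]
300 [-0.093 -0.06 ] [-0.181 -0.127] [-0.338 -0.284] | 310 [-0.082 -0.075] [-0.157 -0.157] [-0.284 -0.338]
320 [-0.067 -0.088] [-0.127 -0.181] [-0.221 -0.382] | 330 [-0.051 -0.098] [-0.094 -0.201] [-0.151 -0.414]
340 [-0.033 -0.106] [-0.057 -0.214] [-0.077 -0.434] | 350 [-0.014 -0.11 ] [-0.019 -0.221] [ 0.    -0.441]
```

```bash
python3 -m creep '[[0.019,-0.221,0,0,0],[0.077,-0.434,0,0,0]]' 60 | grep force; python3 t.py;  python3 -m creep '[[0.094,-0.201,0.005,0,0],[0.221,-0.382,0.01,0,0]]' 60|grep force; python3 t.py
```

```text
force: [2.5, -8.2, 7.7]
finger_force: 58.7
t 12.35 R 77.6 phi 183.9  tang 8.33 rad -1.94 fz 7.68 z 0.2542
force: [-7.2, -3.7, 4.2]
finger_force: 54.1
t 12.60 R 78.9 phi 164.4  tang 5.54 rad 5.94 fz 4.21 z 0.2532
```

```bash
python3 -m creep '[[0,0,0,0,0.02],[0,0,0,0,0]]' 25|grep force; python3 t.py;  python3 -m creep '[[0.157,-0.157,0.005,0,0]]' 25|grep force; python3 t.py; python3 -c "
from h import *
s=status.observe();print(s['position'],s['moment'])"
```

```text
force: [-8.8, 1.9, 7.0]
finger_force: 30.1
t 12.85 R 79.8 phi 164.0  tang 0.65 rad 9.01 fz 6.98 z 0.2529
force: [-8.8, -2.3, 4.6]
finger_force: 18.4
t 12.97 R 79.4 phi 155.2  tang 5.77 rad 6.99 fz 4.61 z 0.2526
[ 0.4339 -0.0287  0.2526] [-0.1907  2.0133 -0.0323]
```

```bash
sed -i 's/HUB=.*/HUB=np.array([.502,-.059])/' t.py; python3 t.py; python3 - <<'E'
import numpy as np
X=np.array([.9147,.4041]);Y=np.array([.4041,-.9147]);H=np.array([.502,-.059])
P=lambda a:H+.075*np.array([np.cos(np.radians(a)),np.sin(np.radians(a))])
T=lambda d:np.round([d@X/.06,d@Y/.06],3)
c=np.array([.4355,-.0293])
for a in(150,145,140,130):print("first",a,T(P(a)-c))
for a in range(140,-180,-10):print(a,T(P(a-5)-P(a)),T(P(a-10)-P(a)),T(P(a-20)-P(a)),end=' | ' if a%20==0 else '\n')
E
```

```text
t 12.97 R 74.5 phi 156.0  tang 5.67 rad 7.07 fz 4.61 z 0.2526
first 150 [ 0.076 -0.108]
first 145 [ 0.167 -0.169]
first 140 [ 0.263 -0.221]
first 130 [ 0.466 -0.3  ]
140 [ 0.1   -0.044] [ 0.203 -0.079] [ 0.417 -0.121] | 130 [ 0.106 -0.026] [ 0.214 -0.042] [ 0.432 -0.047]
120 [ 0.109 -0.007] [ 0.218 -0.004] [0.433 0.029] | 110 [0.108 0.012] [0.215 0.033] [0.422 0.104]
100 [0.105 0.031] [0.206 0.07 ] [0.397 0.175] | 90 [0.098 0.048] [0.191 0.105] [0.361 0.242]
80 [0.088 0.065] [0.17  0.137] [0.313 0.301] | 70 [0.075 0.079] [0.143 0.164] [0.256 0.35 ]
60 [0.06  0.091] [0.113 0.186] [0.191 0.39 ] | 50 [0.044 0.1  ] [0.079 0.203] [0.121 0.417]
40 [0.026 0.106] [0.042 0.214] [0.047 0.432] | 30 [0.007 0.109] [0.004 0.218] [-0.029  0.433]
20 [-0.012  0.108] [-0.033  0.215] [-0.104  0.422] | 10 [-0.031  0.105] [-0.07   0.206] [-0.175  0.397]
0 [-0.048  0.098] [-0.105  0.191] [-0.242  0.361] | -10 [-0.065  0.088] [-0.137  0.17 ] [-0.301  0.313]
-20 [-0.079  0.075] [-0.164  0.143] [-0.35   0.256] | -30 [-0.091  0.06 ] [-0.186  0.113] [-0.39   0.191]
-40 [-0.1    0.044] [-0.203  0.079] [-0.417  0.121] | -50 [-0.106  0.026] [-0.214  0.042] [-0.432  0.047]
-60 [-0.109  0.007] [-0.218  0.004] [-0.433 -0.029] | -70 [-0.108 -0.012] [-0.215 -0.033] [-0.422 -0.104]
-80 [-0.105 -0.031] [-0.206 -0.07 ] [-0.397 -0.175] | -90 [-0.098 -0.048] [-0.191 -0.105] [-0.361 -0.242]
-100 [-0.088 -0.065] [-0.17  -0.137] [-0.313 -0.301] | -110 [-0.075 -0.079] [-0.143 -0.164] [-0.256 -0.35 ]
-120 [-0.06  -0.091] [-0.113 -0.186] [-0.191 -0.39 ] | -130 [-0.044 -0.1  ] [-0.079 -0.203] [-0.121 -0.417]
-140 [-0.026 -0.106] [-0.042 -0.214] [-0.047 -0.432] | -150 [-0.007 -0.109] [-0.004 -0.218] [ 0.029 -0.433]
-160 [ 0.012 -0.108] [ 0.033 -0.215] [ 0.104 -0.422] | -170 [ 0.031 -0.105] [ 0.07  -0.206] [ 0.175 -0.397]
```

```bash
python3 -m creep '[[0.076,-0.108,0,0,0],[0.263,-0.221,0,0,0]]' 30 >/dev/null; python3 t.py; python3 -m creep '[[0.203,-0.079,0,0,0]]' >/dev/null; python3 t.py; python3 -m creep '[[0.214,-0.042,0,0,0]]' >/dev/null; python3 t.py
```

```text
t 13.22 R 76.5 phi 140.1  tang 4.30 rad 1.87 fz 1.65 z 0.2525
t 13.35 R 76.6 phi 130.1  tang 5.42 rad 1.24 fz 0.84 z 0.2525
t 13.47 R 76.6 phi 120.1  tang 4.53 rad 2.69 fz 2.41 z 0.2524
```

```bash
python3 -m creep '[[0.218,-0.004,0.005,0,0]]' >/dev/null; python3 t.py; python3 -m creep '[[0.215,0.033,0.005,0,0]]' >/dev/null; python3 t.py; python3 -m creep '[[0.206,0.07,0.005,0,0]]' >/dev/null; python3 t.py
```

```text
t 13.60 R 76.7 phi 110.3  tang 5.21 rad 1.46 fz 2.95 z 0.2522
t 13.72 R 76.7 phi 100.3  tang 4.62 rad 1.50 fz 4.59 z 0.2519
t 13.85 R 76.6 phi 90.1  tang 3.24 rad 1.53 fz 2.28 z 0.2518
```

```bash
python3 -m creep '[[0.191,0.105,0.005,0,0]]' >/dev/null; python3 t.py; python3 -m creep '[[0.17,0.137,0.005,0,0]]' >/dev/null; python3 t.py; python3 -m creep '[[0.143,0.164,0.005,0,0]]' >/dev/null; python3 t.py
```

```text
t 13.97 R 76.3 phi 79.9  tang 0.60 rad 1.64 fz -0.74 z 0.2516
t 14.10 R 75.9 phi 69.8  tang -0.03 rad -0.52 fz -0.25 z 0.2513
t 14.22 R 75.7 phi 59.8  tang 0.01 rad -0.03 fz 0.45 z 0.2511
```

Effort has dropped to zero, so the grip has slipped out of the fingers. I'll check where it is.

```bash
python3 - <<'E'
from h import *
s=status.observe();print(s["grip_width"],s["finger_force"],s["position"],s["tool_rot"])
a=grab_frame("scene")
cv2.imwrite("pics/k.png",cv2.resize(a[115:185,195:265],(600,600),interpolation=cv2.INTER_CUBIC))
E
```

```text
0.0002854823404958122 0.0 [0.5401 0.0064 0.2511] [3.1415 0.0001 0.4158]
```

View pics/k.png

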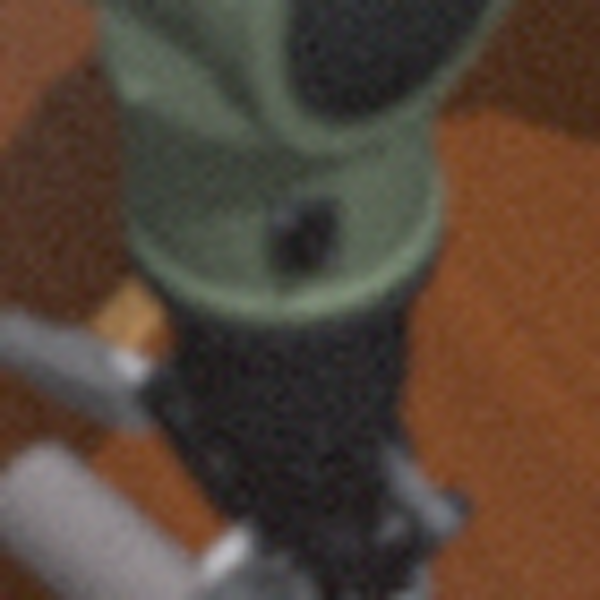

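The fingers are shut and empty: sideways to the pads, the sleeve crept out, so from now on I'll turn the hand with the crank. First I back off and find the grip by the networks and dark-pixel rays.

```bash
python3 -m creep '[[0,0,-0.9,0,0.3],[0,0,-1.6,0,0.6],[-0.6,0.5,-1.6,0,1],[-1.3,1.1,-1.6,0,1],[-2.0,1.7,-1.6,0,1]]' 60 >/dev/null; python3 -m creep '[[-0.7,0.6,0,0,1],[-1.4,1.2,0,0,1],[-2.1,1.8,0,0,1],[-2.3,2.0,0,-1,1],[-2.3,2.0,0,-2,1]]'; python3 - <<'E'
from h import *
s=status.observe();print(s["qpos"])
for c in("scene","top"):
    img=grab_frame(c);cv2.imwrite(f"pics/{c}1.png",img)
    for n in("grip","grip_end","grip_hinge"):
        for d in silhouettes(c,n)[:2]:
            ys,xs=np.nonzero(d["mask"]);e=np.array(d["extent"])*[512,384,512,384]
            dk=d["mask"]&(img.max(2)<60);yd,xd=np.nonzero(dk)
            print(c,n,round(d["p"],2),e.round(),"px",len(xs),(xs.mean().round(1),ys.mean().round(1)),"dark",len(xd),(xd.mean().round(1),yd.mean().round(1)) if len(xd) else "")
E
```

```text
clock: 15.52
position: [0.3919, -0.302, 0.3471]
tool_rot: [-3.142, 0.0, 0.697]
force: [0.5, 1.1, 0.0]
grip_width: 0.0856
finger_force: 0.0
[ 0.7215  0.193  -0.2198  1.7371  0.045   1.2165 -0.3841]
scene grip 0.74 [345. 248. 362. 268.] px 181 (np.float64(353.3), np.float64(261.0)) dark 0 
scene grip 0.47 [232. 167. 243. 189.] px 146 (np.float64(237.2), np.float64(176.9)) dark 80 (np.float64(237.2), np.float64(176.9))
scene grip_end 0.5 [231. 168. 245. 189.] px 144 (np.float64(237.0), np.float64(176.9)) dark 80 (np.float64(237.2), np.float64(176.9))
scene grip_hinge 0.8 [219. 168. 244. 194.] px 382 (np.float64(232.5), np.float64(177.3)) dark 80 (np.float64(237.2), np.float64(176.9))
top grip 0.49 [255. 179. 275. 186.] px 126 (np.float64(264.7), np.float64(180.4)) dark 54 (np.float64(263.1), np.float64(181.5))
top grip_end 0.68 [255. 176. 275. 186.] px 117 (np.float64(264.5), np.float64(180.6)) dark 54 (np.float64(263.1), np.float64(181.5))
top grip_end 0.49 [254. 176. 301. 190.] px 361 (np.float64(276.4), np.float64(182.9)) dark 54 (np.float64(263.1), np.float64(181.5))
top grip_hinge 0.92 [257. 180. 298. 188.] px 361 (np.float64(276.5), np.float64(183.0)) dark 54 (np.float64(263.1), np.float64(181.5))
```

```bash
cat > fit.py <<'E'
from h import *
from scipy.optimize import least_squares
H0=np.array([.502,-.059])
def fit(obs,zh=.237,H=H0):
    # obs: {cam:(centroid, extent of dark)}; unknown phi, theta, dzh
    def res(v):
        ph,th,z=v;u=np.array([np.cos(ph),np.sin(ph)]);out=[]
        for c,(m,A,B) in obs.items():
            pt=lambda s:proj(c,[*(H+u*(.075-s*np.cos(th))),z+s*np.sin(th)])
            p,q=pt(.012),pt(.068); 
            out+=list((p+q)/2-m)
            # match unordered ends
            e1=np.r_[p-A,q-B];e2=np.r_[p-B,q-A];out+=list(.5*(e1 if e1@e1<e2@e2 else e2))
        return np.array(out+[(z-zh)*400])
    best=min((least_squares(res,[p,t,zh]) for p in np.radians(range(0,360,20)) for t in(.1,.8,1.5)),key=lambda r:r.cost)
    return best
def dark(c,img,box,thr=60):
    l,t,r,b=box;m=(img[t:b,l:r].max(2)<thr).astype(np.uint8);k,lab,st,ce=cv2.connectedComponentsWithStats(m)
    j=1+np.argmax(st[1:,4]);ys,xs=np.nonzero(lab==j);P=np.c_[xs+l,ys+t].astype(float);mu=P.mean(0)
    w,v=np.linalg.eigh(np.cov((P-mu).T));d=v[:,1];L=np.sqrt(12*w[1])/2
    return mu,mu+d*L,mu-d*L
E
python3 - <<'E'
from fit import *
o={}
for c,box in(("scene",(226,160,250,195)),("top",(250,172,282,190))):
    o[c]=dark(c,cv2.imread(f"pics/{c}1.png"),box);print(c,o[c])
for zh in(.237,.22):
    r=fit(o,zh);ph,th,z=r.x;print("phi",np.degrees(ph),"theta",th,"z",z,r.cost,r.fun.round(1))
    u=np.array([np.cos(ph),np.sin(ph)]);print("hinge",H0+.075*u,"mid",H0+u*(.075-.04*np.cos(th)),z+.04*np.sin(th))
E
```

```text
scene (array([237.175 , 176.8875]), array([239.6841, 184.1904]), array([234.6659, 169.5846]))
top (array([263.0926, 181.5185]), array([258.1765, 182.7133]), array([268.0087, 180.3238]))Traceback (most recent call last):
  File "<stdin>", line 6, in <module>
  File "fit.py", line 15, in fit
    best=min((least_squares(res,[p,t,zh]) for p in np.radians(range(0,360,20)) for t in(.1,.8,1.5)),key=lambda r:r.cost)
  File "fit.py", line 15, in <genexpr>
    best=min((least_squares(res,[p,t,zh]) for p in np.radians(range(0,360,20)) for t in(.1,.8,1.5)),key=lambda r:r.cost)
              ~~~~~~~~~~~~~^^^^^^^^^^^^^^
    return func(*args, **kwargs)
    result = trf(vector_fun.fun, vector_fun.jac, x0, f0, J0, lb, ub, ftol, xtol,
                 gtol, max_nfev, x_scale, loss_function, tr_solver,
                 tr_options.copy(), verbose, callback=callback_wrapped)
    return trf_no_bounds(
        fun, jac, x0, f0, J0, ftol, xtol, gtol, max_nfev, x_scale,
        loss_function, tr_solver, tr_options, verbose, callback=callback)
    J = jac(x)
    self._update_jac()
    ~~~~~~~~~~~~~~~~^^
    
[... 862 characters left out ...]
             ~~~~~~~~^^^
    return self.f(x, *self.args, **self.kwargs)
           ~~~~~~^^^^^^^^^^^^^^^^^^^^^^^^^^^^^^
  File "fit.py", line 10, in res
    p,q=pt(.012),pt(.068);
                 ~~^^^^^^
  File "fit.py", line 9, in <lambda>
    pt=lambda s:proj(c,[*(H+u*(.075-s*np.cos(th))),z+s*np.sin(th)])
                ~~~~^^^^^^^^^^^^^^^^^^^^^^^^^^^^^^^^^^^^^^^^^^^^^^^
  File "h.py", line 9, in proj
    K,R,t=cam(c);q=K@(R@np.array(P)+t);return q[:2]/q[2]
          ~~~^^^
  File "h.py", line 5, in cam
    p=camera_params(c);return np.array(p["K"],float),cv2.Rodrigues(np.array(p["rvec"],float))[0],np.array(p["tvec"],float).ravel()
ValueError: time passes only in moves, steps and waits
```

```bash
sed -i 's/^def cam(c):/import functools\n@functools.lru_cache\ndef cam(c):/' h.py; cat > g.py <<'E'
from fit import *
def show(o,zh=.237):
    r=fit(o,zh);ph,th,z=r.x;print("phi",np.degrees(ph)%360,"theta",th%6.283,"z",z,r.cost,r.fun.round(1))
    u=np.array([np.cos(ph),np.sin(ph)]);print("hinge",H0+.075*u,"mid",H0+u*(.075-.04*np.cos(th)),z+.04*np.sin(th),"end",H0+u*(.075-.068*np.cos(th)))
E
python3 - <<'E'
from g import *
o={}
for c,box in(("scene",(226,160,250,195)),("top",(250,172,282,190))):
    o[c]=dark(c,cv2.imread(f"pics/{c}1.png"),box)
show(o)
E
```

```text
phi 85.19593231334471 theta 1.0369562145561173 z 0.23940533992387927 3.369309491069136 [ 1.   1.3  0.4  1.1  0.6  0.2  0.8 -0.3  0.2 -0.3  0.5  0.1  1. ]
hinge [0.5083 0.0157] mid [ 0.5066 -0.0045] 0.27383971627777093 end [ 0.5054 -0.0187]
```

The fit gives the crank at φ≈85°, with the grip leaning in at θ≈1.04 rad. I regrasp it with the hand turned along the crank.

```bash
python3 -m creep '[[0.8,-0.45,0,-1.2,1],[1.7,-0.95,0,-2.4,1],[2.6,-1.45,0,-3.6,1],[3.5,-1.95,0,-4.8,1],[4.3,-2.38,0,-5.66,1]]' 40 >/dev/null; python3 -m creep '[[0,0,0,0,1],[0,0,0,0,1]]'; cat > d.py <<'E'
from h import *
import sys
def delta(x,y,z=None):
    s=status.observe();p=s["position"];a=s["tool_rot"][2];X=np.array([np.cos(a),np.sin(a)]);Y=np.array([np.sin(a),-np.cos(a)])
    d=np.array([x,y])-p[:2];print("yaw",np.degrees(a),"q7",s["qpos"][6],"units",(d@X/.06).round(3),(d@Y/.06).round(3),"z",None if z is None else round((p[2]-z)/.06,3))
if __name__=="__main__": delta(*map(float,sys.argv[1:]))
E
python3 d.py .5064 -.0071 .247
```

```text
clock: 16.8
position: [0.4995, -0.0257, 0.347]
tool_rot: [-3.141, 0.0, 1.484]
force: [0.1, -0.5, -0.8]
grip_width: 0.0853
finger_force: 0.0
yaw 85.03634948292506 q7 -0.2741427804385935 units 0.319 0.088 z 1.667
```

```bash
python3 -m creep '[[0.319,0.088,0,0,1],[0.319,0.088,0.8,0,1],[0.319,0.088,1.65,0,1],[0.319,0.088,1.65,0,0.5],[0.319,0.088,1.65,0,0.3]]' 30; python3 -m creep '[[0,0,0,0,0.1],[0,0,0,0,0],[0,0,0,0,0]]'
```

```text
clock: 17.42
position: [0.5073, -0.0073, 0.25]
tool_rot: [3.14, -0.0, 1.484]
force: [1.3, 0.8, 1.2]
grip_width: 0.0519
finger_force: 0.0
clock: 17.8
position: [0.5073, -0.0071, 0.2496]
tool_rot: [3.139, 0.0, 1.485]
force: [-1.5, -2.6, 8.4]
grip_width: 0.0215
finger_force: 30.1
```

```bash
python3 -m creep '[[0.18,0,-0.08,0,0],[0.38,0,-0.12,0,0],[0.43,0,-0.14,0,0],[0.43,0,-0.14,0,0],[0.43,0,-0.14,0,0]]' 40; python3 t.py; python3 - <<'E'
from h import *
s=status.observe();print(s["moment"],s["qpos"][6])
E
```

```text
clock: 18.42
position: [0.5083, 0.0184, 0.2563]
tool_rot: [-3.14, 0.0, 1.485]
force: [-1.0, -3.0, -15.1]
grip_width: 0.0193
finger_force: 39.3
t 18.43 R 77.7 phi 85.4  tang 0.75 rad -3.12 fz -15.08 z 0.2563
[-0.7447  0.25   -0.0222] -0.4246758481536644
```

```bash
sed -i 's/HUB=.*/HUB=np.array([.5013,-.0572])/' t.py; python3 -m creep '[[-0.019,0.219,0.04,1.25,0]]' 40 >/dev/null; python3 t.py; python3 -m creep '[[-0.019,0.219,0.015,1.25,0]]' >/dev/null; python3 t.py; python3 -m creep '[[-0.019,0.219,0.005,1.25,0]]'; python3 t.py
```

```text
t 18.55 R 76.7 phi 74.6  tang 4.80 rad -1.94 fz 17.33 z 0.2552
t 18.68 R 77.8 phi 64.1  tang 3.92 rad 0.08 fz 14.32 z 0.2550
clock: 18.8
position: [0.5469, 0.0068, 0.2548]
tool_rot: [3.14, -0.003, 0.957]
force: [-3.4, 3.7, 10.4]
grip_width: 0.0196
finger_force: 41.5
t 18.80 R 78.6 phi 54.5  tang 4.93 rad 1.05 fz 10.37 z 0.2548
```

```bash
python3 -m creep '[[-0.019,0.219,0,1.25,0]]' 40 >/dev/null; python3 t.py; python3 -m creep '[[-0.019,0.219,0,1.25,0]]' >/dev/null; python3 t.py; python3 -m creep '[[-0.019,0.219,0.005,1.25,0]]'; python3 t.py
```

```text
t 18.93 R 79.2 phi 45.1  tang 6.38 rad 5.33 fz 5.57 z 0.2547
t 19.05 R 79.5 phi 35.6  tang 5.46 rad 7.03 fz 0.40 z 0.2546
clock: 19.18
position: [0.5724, -0.0225, 0.2542]
tool_rot: [-3.141, -0.004, 0.434]
force: [6.2, 8.5, 1.9]
grip_width: 0.0171
finger_force: 30.0
t 19.18 R 79.1 phi 26.0  tang 4.90 rad 9.32 fz 1.90 z 0.2542
```

The finger width has shrunk to 17 mm, so the pads hold only the sleeve's edge and the grip must be leaning. I release now, before it slips, and look.

```bash
python3 -m creep '[[0,0,0,0,0.6],[0,0,0,0,1],[0,0,-0.8,0,1],[0,0,-1.6,0,1],[-0.7,0.5,-1.6,0,1]]' 40 >/dev/null; python3 -m creep '[[-0.85,0.5,0,0,1],[-1.7,1.0,0,0,1],[-2.6,1.6,0,0,1],[-3.4,2.1,0,0,1],[-4.0,2.5,0,0,1]]'; cat > look.py <<'E'
from g import *
def look(k):
    o={}
    for c in("scene","top"):
        img=grab_frame(c);cv2.imwrite(f"pics/{c}{k}.png",img)
        ds=[d for d in silhouettes(c,"grip_hinge")+silhouettes(c,"grip") if d["p"]>.3]
        m=None
        for d in ds:
            e=np.array(d["extent"])*[512,384,512,384]; q=proj(c,[.502,-.059,.24])
            if np.hypot(*(q-[(e[0]+e[2])/2,(e[1]+e[3])/2]))<35:
                b=(int(e[0])-4,int(e[1])-4,int(e[2])+5,int(e[3])+5)
                x=dark(c,img,b);print(c,round(d["p"],2),b,np.round(x,1).tolist());o[c]=x;break
    show(o)
if __name__=="__main__":
    import sys;look(sys.argv[1])
E
python3 look.py 2
```

```text
clock: 20.42
position: [0.3902, -0.3086, 0.3491]
tool_rot: [3.141, -0.0, 0.44]
force: [1.1, -0.0, 0.4]
grip_width: 0.0853
finger_force: 0.0
scene 0.89 (209, 163, 240, 197) [[219.4, 178.6], [218.5, 186.0], [220.3, 171.2]]
top 0.72 (264, 155, 299, 204) [[270.4, 163.1], [267.9, 163.5], [273.0, 162.6]]
phi 30.994839780237783 theta 1.3456068768190506 z 0.23948963719836464 3.038188234164437 [ 0.5  1.3  0.4  0.5  0.   0.8  1.   0.1  1.  -0.2 -0.   0.3  1. ]
hinge [ 0.5663 -0.0204] mid [ 0.5586 -0.025 ] 0.2784797100816034 end [ 0.5533 -0.0282]
```

```bash
python3 - <<'E'
from fit import *
b0={c:dark(c,cv2.resize(cv2.imread(f),(512,384)),b,70) for c,f,b in(("scene","pics/a.png",(222,152,250,180)),("top","pics/b.png",(278,184,300,210)))}
b1={c:dark(c,cv2.imread(f"pics/{c}1.png"),b) for c,b in(("scene",(226,160,250,195)),("top",(250,172,282,190)))}
b2={c:dark(c,cv2.imread(f"pics/{c}2.png"),b) for c,b in(("scene",(209,163,240,197)),("top",(264,155,299,204)))}
L=[b0,b1,b2]
def res(v,full=False):
    H=v[:2];z0=v[2];out=[]
    for i,o in enumerate(L):
        ph=v[3+2*i];th=v[4+2*i];z=z0-(v[3]-ph)/(2*np.pi)*.01;u=np.array([np.cos(ph),np.sin(ph)])
        for c,(m,A,B) in o.items():
            pt=lambda s:proj(c,[*(H+u*(.075-s*np.cos(th))),z+s*np.sin(th)])
            p,q=pt(.012),pt(.068);out+=list((p+q)/2-m)
            dd=(q-p)/np.linalg.norm(q-p);ax=(A-B)/np.linalg.norm(A-B)
            out.append((dd[0]*ax[1]-dd[1]*ax[0])*np.linalg.norm(q-p)/2)
    return np.array(out+[(v[4]-0)*20,(z0-.24)*200])
r=least_squares(res,[.502,-.059,.24,np.radians(205),0,np.radians(85),1.04,np.radians(31),1.35])
v=r.x;print("H",v[:2],"z",v[2],"phi",np.degrees(v[3::2]),"th",v[4::2],r.cost);print(r.fun.round(1))
for i in range(3):
    u=np.array([np.cos(v[3+2*i]),np.sin(v[3+2*i])]);print("hinge",v[:2]+.075*u,"r45",v[:2]+u*(.075-.045*np.cos(v[4+2*i])))
E
```

```text
H [ 0.5055 -0.0625] z 0.2468063739925026 phi [204.1844  88.8385  35.7143] th [0.0119 1.137  1.337 ] 3.4166757729230657
[ 0.3  0.5  0.3  0.4  0.1  0.2  1.   0.2  0.6  0.7 -0.6 -0.1  0.5  1.
 -0.5  0.7 -0.2  0.3  0.2  1.4]
hinge [ 0.4371 -0.0932] r45 [ 0.4781 -0.0748]
hinge [0.507  0.0125] r45 [ 0.5067 -0.0064]
hinge [ 0.5664 -0.0187] r45 [ 0.5579 -0.0248]
```

The joint fit of three looks puts the hub at (0.5055,-0.0625), my first estimate, with residuals under 1.5 px. The "constraint circle" had misled me. The crank is at φ=35.7° with the grip at 1.34 rad. I go back with the hand flipped half a turn for wrist range.

```bash
sed -i 's/HUB=.*/HUB=np.array([.5055,-.0625])/' t.py; python3 -m creep '[[0.8,-0.55,0,-1.3,1],[1.6,-1.1,0,-2.6,1],[2.5,-1.7,0,-3.9,1],[3.4,-2.3,0,-5.2,1],[4.2,-2.85,0,-6.5,1]]' 40 >/dev/null; python3 -m creep '[[0,0,0,-1.3,1],[0,0,0,-2.6,1],[0,0,0,-3.9,1],[0,0,0,-5.2,1],[0,0,0,-6.5,1]]' > /dev/null;python3 -m creep '[[0,0,0,-1.3,1],[0,0,0,-2.6,1],[0,0,0,-3.9,1],[0,0,0,-5.2,1],[0,0,0,-6.5,1]]' > /dev/null; python3 d.py .5585 -.0244 .247
```

```text
yaw -178.3781398490458 q7 1.3429828007842508 units -0.197 0.324 z 1.697
```

```bash
python3 -m creep '[[0,0,0,-1.3,1],[0,0,0,-2.6,1],[0,0,0,-3.9,1],[0,0,0,-4.26,1],[0,0,0,-4.26,1]]' > /dev/null; python3 d.py .5585 -.0244 .247
```

```text
yaw -144.70934989172198 q7 1.8853325992482532 units -0.348 0.165 z 1.696
```

```bash
python3 -m creep '[[-0.348,0.165,0,0,1],[-0.348,0.165,0.8,0,1],[-0.348,0.165,1.69,0,1],[-0.348,0.165,1.69,0,1],[-0.348,0.165,1.69,0,0.4]]' 30 >/dev/null; python3 -m creep '[[0,0,0,0,0.2],[0,0,0,0,0],[0,0,0,0,0],[0,0,0,0,0]]'; python3 t.py
```

```text
clock: 24.35
position: [0.5591, -0.026, 0.2483]
tool_rot: [-3.14, 0.001, -2.528]
force: [-0.8, -3.3, 8.6]
grip_width: 0.0208
finger_force: 31.3
t 24.35 R 64.8 phi 34.2  tang -2.26 rad -2.49 fz 8.63 z 0.2483
```

```bash
python3 -m creep '[[-0.08,0,-0.03,0,0],[-0.17,0,-0.05,0,0],[-0.2,0,-0.05,0,0],[-0.2,0,-0.05,0,0]]' 30; python3 t.py
```

```text
clock: 24.85
position: [0.5678, -0.0198, 0.2502]
tool_rot: [-3.141, -0.002, -2.528]
force: [-3.5, -4.8, -1.2]
grip_width: 0.0209
finger_force: 29.3
t 24.85 R 75.5 phi 34.4  tang -2.02 rad -5.63 fz -1.22 z 0.2502
```

```bash
python3 -m creep '[[0.0195,-0.221,0.005,1.25,0]]' 35 >/dev/null; python3 t.py; python3 -m creep '[[0.0195,-0.221,0.005,1.25,0]]' >/dev/null; python3 t.py; python3 -m creep '[[0.0195,-0.221,0.005,1.25,0]]' | grep width; python3 t.py
```

```text
t 24.98 R 75.8 phi 25.6  tang 4.21 rad -6.92 fz 0.85 z 0.2499
t 25.10 R 76.1 phi 15.3  tang 5.16 rad -6.35 fz 1.16 z 0.2497
grip_width: 0.0205
t 25.23 R 76.3 phi 5.4  tang 4.44 rad -5.83 fz -0.32 z 0.2494
```

```bash
python3 -m creep '[[0.025,-0.221,0.005,1.25,0]]' 35 >/dev/null; python3 t.py; python3 -m creep '[[0.025,-0.221,0.005,1.25,0]]' >/dev/null; python3 t.py; python3 -m creep '[[0.02,-0.221,0.005,1.25,0]]' | grep width; python3 t.py
```

```text
t 25.35 R 76.2 phi 355.6  tang 5.38 rad -1.77 fz -3.85 z 0.2491
t 25.48 R 76.2 phi 345.6  tang 5.31 rad 1.02 fz -5.19 z 0.2489
grip_width: 0.0212
t 25.60 R 76.3 phi 335.5  tang 5.27 rad 0.42 fz -6.75 z 0.2486
```

```bash
python3 -m creep '[[0.018,-0.221,0.015,1.25,0]]' 35 >/dev/null; python3 t.py; python3 -m creep '[[0.018,-0.221,0.015,1.25,0]]' | grep width; python3 t.py
```

```text
t 25.73 R 76.4 phi 325.6  tang 5.33 rad -2.87 fz 2.59 z 0.2481
grip_width: 0.0207
t 25.85 R 76.5 phi 315.8  tang 5.59 rad -3.27 fz 8.79 z 0.2476
```

```bash
python3 -m creep '[[0.019,-0.221,0,1.25,0]]' 35 >/dev/null; python3 t.py; python3 -m creep '[[0.019,-0.221,0,1.25,0]]' | grep width; python3 t.py
```

```text
t 25.98 R 76.4 phi 305.8  tang 5.54 rad -3.31 fz 0.72 z 0.2476
grip_width: 0.0208
t 26.10 R 76.4 phi 295.6  tang 5.53 rad -3.48 fz -1.08 z 0.2473
```

```bash
python3 -m creep '[[0.019,-0.221,0.005,1.25,0]]' 35 >/dev/null; python3 t.py; python3 -m creep '[[0.019,-0.221,0.005,1.25,0]]' | grep width; python3 t.py; python3 -c "
from h import *
print(status.observe()['qpos'][6])"
```

```text
t 26.23 R 76.3 phi 285.6  tang 5.42 rad -3.70 fz 0.28 z 0.2470
grip_width: 0.0206
t 26.35 R 76.1 phi 275.6  tang 5.05 rad -3.70 fz 0.04 z 0.2467
0.10943185086733868
```

```bash
python3 -m creep '[[0.019,-0.221,0.005,1.25,0]]' 35 >/dev/null; python3 t.py; python3 -m creep '[[0.019,-0.221,0.005,1.25,0]]' | grep width; python3 t.py
```

```text
t 26.48 R 76.0 phi 265.7  tang 5.96 rad -6.24 fz 0.25 z 0.2465
grip_width: 0.0209
t 26.60 R 75.8 phi 255.7  tang 6.24 rad -6.01 fz -0.93 z 0.2462
```

```bash
python3 -m creep '[[0.019,-0.221,0.005,1.25,0]]' 40 |grep width; python3 t.py
```

```text
grip_width: 0.0208
t 26.73 R 75.6 phi 245.7  tang 6.67 rad -9.12 fz -0.69 z 0.2460
```

```bash
python3 -m creep '[[0.03,-0.221,0.005,1.25,0]]' 40 |grep width; python3 t.py
```

```text
grip_width: 0.0206
t 26.85 R 75.1 phi 235.7  tang 6.88 rad -5.28 fz -1.25 z 0.2457
```

```bash
python3 -m creep '[[0.02,-0.221,0.005,1.25,0]]' 40 |grep width; python3 t.py
```

```text
grip_width: 0.0206
t 26.98 R 74.9 phi 225.7  tang 8.37 rad -9.05 fz -2.74 z 0.2455
```

```bash
python3 -m creep '[[0.012,-0.15,0.003,0.85,0]]' 40 |grep width; python3 t.py
```

```text
grip_width: 0.0207
t 27.10 R 74.6 phi 218.9  tang 8.66 rad -7.74 fz -4.28 z 0.2453
```

That is about 3–3.5 N over the running effort, about 47–52 mm past touch, so the tube is gripped. I hold briefly, then fold the grip along the arc.

```bash
python3 -m creep '[[0,0,0,0,0],[0,0,0,0,0],[0,0,0,0,0]]' 30 |grep width; python3 t.py; python3 d.py .5055 -.0625
```

```text
grip_width: 0.0204
t 27.48 R 74.5 phi 218.5  tang 1.07 rad -5.38 fz 1.25 z 0.2452
yaw 38.41743666885966 q7 -0.840638886462527 units 1.242 -0.003 z None
```

```bash
python3 -m creep '[[0.243,0,0.043,0,0],[0.456,0,0.166,0,0],[0.58,0,0.3,0,0],[0.58,0,0.3,0,0]]' 25 |grep -E "width|pos"; python3 t.py
```

```text
position: [0.4744, -0.0878, 0.2266]
grip_width: 0.0206
t 27.98 R 40.1 phi 219.1  tang 3.71 rad -2.18 fz 0.98 z 0.2266
```

```bash
python3 -m creep '[[0.087,0,0.167,0,0],[0.119,0,0.287,0,0],[0.13,0,0.41,0,0],[0.13,0,0.45,0,0],[0.13,0,0.45,0,0]]' 25 |grep -E "width|pos"; python3 t.py
```

```text
position: [0.481, -0.083, 0.2001]
grip_width: 0.0203
t 28.60 R 32.0 phi 219.9  tang 5.17 rad -3.81 fz 3.92 z 0.2001
```

```bash
python3 -m creep '[[0,0,0,0,0.5],[0,0,0,0,1],[0,0,0,0,1],[0,0,-0.8,0,1],[0,0,-1.8,0,1]]' 25 >/dev/null; python3 -m creep '[[-0.8,0.6,0,0,1],[-1.6,1.2,0,0,1],[-2.4,1.9,0,0,1],[-2.9,2.4,0,0,1],[-2.9,2.4,0,0,1]]'; python3 - <<'E'
import fit;import numpy as np
fit.H0=np.array([.5055,-.0625])
import g;g.H0=fit.H0;f=fit.fit;g.fit=lambda o,zh:f(o,.237,fit.H0)
import look;look.look(3)
E
```

```text
clock: 29.85
position: [0.4311, -0.307, 0.307]
tool_rot: [-3.141, 0.001, 0.665]
force: [-0.3, 0.4, -1.1]
grip_width: 0.0855
finger_force: 0.0
scene 0.84 (216, 153, 244, 193) [[233.2, 163.6], [230.0, 169.1], [236.4, 158.2]]
top 0.69 (267, 167, 307, 212) [[290.8, 193.6], [296.0, 200.4], [285.6, 186.9]]
phi 218.64647853538892 theta 0.1790217865849257 z 0.23701169693423257 0.40324247930687945 [ 0.2  0.1  0.1  0.2  0.1 -0.1  0.1 -0.2  0.3  0.4 -0.2 -0.6  0. ]
hinge [ 0.4469 -0.1093] mid [ 0.4777 -0.0848] 0.24413438008718719 end [ 0.4992 -0.0676]
```

The fit says fold about 0.18±0.1 rad, with φ=218.6° unchanged. I press the sleeve down with shut fingers until it rests where it first lay: contact was at TCP 0.239, less the 9.6 mm of screw sink.

```bash
python3 d.py .486 -.0781 .25
```

```text
yaw 38.47603248687446 q7 -0.4139981539352035 units 3.027 -2.383 z 0.959
```

```bash
python3 -m creep '[[0.7,-0.55,0,0,0],[1.4,-1.1,0,0,0],[2.1,-1.7,0,0,0],[2.8,-2.2,0,0,0],[3.03,-2.38,0.4,0,0]]' 30 >/dev/null; python3 -m creep '[[0,0,0.25,0,0],[0,0,0.5,0,0],[0,0,0.5,0,0]]'; python3 -m creep '[[0,0,0.1,0,0],[0,0,0.1,0,0]]'| grep -E "^force|pos"; python3 -m creep '[[0,0,0.1,0,0],[0,0,0.1,0,0]]'| grep -E "^force|pos"; python3 -m creep '[[0,0,0.08,0,0],[0,0,0.08,0,0]]'| grep -E "^force|pos"
```

```text
clock: 31.15
position: [0.4856, -0.08, 0.2526]
tool_rot: [-3.141, 0.001, 0.669]
force: [-0.2, -0.4, 0.1]
grip_width: -0.0
finger_force: 0.0
position: [0.4862, -0.0795, 0.2474]
force: [0.2, 0.4, -0.1]
position: [0.486, -0.0792, 0.2411]
force: [-0.3, -0.3, 0.3]
position: [0.4861, -0.0792, 0.2363]
force: [-0.3, 0.6, 0.1]
```

```bash
for i in 1; do python3 -m creep '[[0,0,0.04,0,0],[0,0,0.04,0,0]]'| grep -E "^force|pos"; python3 -m creep '[[0,0,0.04,0,0],[0,0,0.04,0,0]]'| grep -E "^force|pos"; python3 -m creep '[[0,0,0.04,0,0],[0,0,0.04,0,0]]'| grep -E "^force|pos"; done
```

```text
position: [0.4862, -0.0792, 0.2341]
force: [-0.4, 0.5, 0.7]
position: [0.4861, -0.0792, 0.2317]
force: [-0.0, -0.1, -0.5]
position: [0.4862, -0.0792, 0.2293]
force: [0.2, -0.4, 0.5]
```

```bash
python3 -m creep '[[0,0,0.025,0,0],[0,0,0.025,0,0]]'| grep -E "^force|pos"; python3 -m creep '[[0,0,0.03,0,0],[0,0,0.03,0,0]]'| grep -E "^force|pos"
```

```text
position: [0.4865, -0.0793, 0.2283]
force: [-0.5, 0.5, 7.4]
position: [0.487, -0.0795, 0.2272]
force: [-3.6, -1.2, 19.7]
```

The touch comes at TCP 0.229, exactly the flat position, and it carries 20 N, so the grip is flat. I retreat and hand in.

```bash
python3 -m creep '[[0,0,-0.8,0,0],[0,0,-1.7,0,0],[-0.7,0.5,-1.7,0,0.5],[-1.4,1.1,-1.7,0,0.5],[-2.1,1.7,-1.7,0,0.5]]' >/dev/null; python3 -m creep '[[-0.3,0.3,0,0,0.5],[-0.3,0.3,0,0,0.5]]'; python3 -c "
from workcell import bot
print(bot.job_done())"
```

```text
clock: 34.02
position: [0.4471, -0.2644, 0.3278]
tool_rot: [-3.141, 0.001, 0.667]
force: [1.3, 0.9, -0.6]
grip_width: 0.0428
finger_force: 0.0
the job is handed in; nothing more can be done
None
```

I handed the job in at about 34 s: the tube is clamped about 3–3.5 N over the running effort, the grip is folded flat and the arm is clear; I did not recheck the bystanders at the end, and the hand-in returned no verdict.

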